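# Tip up the counterweighted magnifier

## Robot

A 7-joint arm with a two-finger parallel gripper is mounted at the origin on the work surface. World frame = base frame: x ahead of the robot, y to its left, z up, the work surface at z = 0. Lengths are in m, angles in rad, forces in N, time in s.
With the tool pointing down it reaches from about 0.375 to 0.925 m from the base axis. Payload 3.1 kg.
Tool frame: the origin (TCP) lies midway between the tips of the shut fingers; the grasp point (between the pads) lies 19 mm behind it; z points along the fingers, y is the line along which they close (so a half turn about z gives the same grasp; the last joint's range is limited). The gripper opens to 85 mm and grips with 20 to 120 N. Pads are 22 mm wide; open, the fingers measure 114 mm over their backs; the gripper's body (76 mm by 85 mm) begins 54 mm behind the grasp point. The pads swing forward as they close: fully open they stand 13 mm farther back than shut.
Start: joints at [1.185, 0.383, 0.044, 1.598, -0.018, 1.161, -0.05], TCP at [0.185, -0.623, 0.231] pointing down, gripper open.
Joint ranges: [-2.61, 2.61], [-0.41, 2.15], [-1.48, 1.57], [0, 2.5], [-1.57, 4.71], [0.05, 1.97], [-2.85, 2.85]. Speed limits (rad/s): [2.79, 2.79, 3.14, 3.14, 3.14, 3.14, 3.14].

## Interface

Orientations are given as a unit quaternion [w, x, y, z].
In Python, from workcell import manip gives the robot as it stands. The module is installed in compiled form; this text tells all that it offers.
- The arm moves only by the tool arm_command, never from a script. Its arguments are lists of equal length, an entry for each row: "linear": the shift along the world's x, y, z in m, a list of three; "delta_rot": the turn, a rotation vector about the world's x, y, z in rad, a list of three; "fingers": the opening, from -1 (shut) to 1 (fully open). In form: {"linear": [[x, y, z], ...], "delta_rot": [[ax, ay, az], ...], "fingers": [fingers, ...]}. A call has 1 to 20 rows; each row shifts and turns the commanded pose from where the row before left it; what a row does not reach is not made up. A row lasts 1/12 s, in which the tool goes at most 41.7 mm and 7.16 degrees, less where a joint would pass 70% of its speed; a pose out of reach is approached as far as the arm can. A call with a gripper value outside its range is refused whole. The fingers move at their own pace and stop on an object; "squeeze" is the grip in N (left out, the last holds). Time passes only in rows, so rows that do not move let the fingers close. It gives the time, the measured TCP pose, the force, the opening and the grip force at its end, in the units of the state.
- manip.get_obs(): the state, without advancing time (a new reading comes with each control period).
- manip.capture(name): name is "scene" or "top" or "wrist"; returns a dict with "color" (400x640x3 uint8, red, green, blue), "z_map" (400x640 float32, m along the optical axis (not along the pixel's ray), 0 where there is no reading), "fovy" (degrees; the focal length in pixels is half the picture's height over the tangent of half this angle, whatever the lens; pixels are square), "cx", "cy" (the principal point, pixels), "position" and "orientation" of the camera in the world; the wrist camera has in their place "hand_eye" (4x4, takes a point from camera to tool coordinates, whose origin is the TCP and whose axes are the flange's). Camera axes: x right, y down, z forward; pixel columns grow to the right and rows downward; lengths in m; the calibration is good to about 2 mm. A picture is of the moment at which its call begins: read the wrist's pose just before it.
- manip.close_job(): hands the job in; it is judged then, once.
The state is a dict: "time_s": time; "qpos": joint angles; "joint_vel": joint speeds; "effort": joint torques, N m; "ee_pos": TCP position; "tool_rot": TCP orientation; "contact_force": force on the tool from outside, world axes, zero at the start; "wrist_torque": the same for the moment, N m; "gripper_width": finger opening in m; "gripper_force": force on a finger pad.
Only numpy, scipy, OpenCV 4.12 (cv2) and the standard library are available. Lean on these libraries where they do the work, as an engineer would, in place of code of your own. Each camera call takes 0.05 s, during which the arm holds its last target. There are 200 camera calls.

## Task

With the fingers, gently push the magnifier's crossbar handle up until the arm passes its balance point and tips back to its stop, so that it stays raised clear of the specimen. Do not grip the handle, and leave the specimen, the bottle and the beaker where they stand.

Things in the scene. Friction and masses are not known exactly. Their poses are not given: they have to be found in the camera images.
- lens_arm (a joint): hinge angle of the magnifier arm, rad: 0 = lying level over the stage, where it rests by its own weight; grows as the handle rises; 1.75 = tipped back at its stop, just past upright. Below its balance point, about 0.78 rad, the arm falls shut; above it, it falls open by itself. The hinge is damped; lifting takes some 1.2 to 4 N at the handle, most at the start.
- hinge (a point): middle of the hinge axis, 130 mm above the bench, between two 12 mm thick cheeks (inner faces 44 mm either side, 36 mm deep) that rise to 148 mm. Frame of the fixed stand: z up, y along the axis, -x along the lowered arm towards the handle (towards the robot's right, world -y, give or take 25 degrees).
- handle (a point): black round crossbar at the free end of the arm, 14 mm in diameter, 80 mm long; origin at its centre, its y axis along the bar, parallel to the hinge. 170 mm from the hinge axis, so 130 mm above the bench when down, with free space in front, beside and beneath. A flat bar 14 mm wide joins its middle to the lens ring (84 mm across, 12 mm thick, centred 95 mm from the axis).
- specimen_mid (a point): centre of a loose wooden disc, 48 mm across and 12 mm thick, lying on the stage below the lens (stage top 18 mm above the bench). To be left alone.
- bottle_mid (a point): centre (35 mm up) of a loose small bottle, 32 mm across, 70 mm tall, standing on the bench to one side of the stand. To be left alone.
- beaker_mid (a point): centre (35 mm up) of a loose glass beaker, 60 mm across, 70 mm tall, standing on the bench to the other side of the stand. To be left alone.
- counterweight (a point): centre of the steel counterweight, a cylinder 44 mm across and 40 mm long that stands on a stub above the hinge (60 mm above and 20 mm behind the axis when the arm is down) and swings over backwards, away from the handle side, as the arm rises.
- stage (a point): top of the stand's off-white base plate right below the lens, 18 mm above the bench. The plate is 210 x 150 x 18 mm and runs from 150 mm on the handle side of the hinge axis to 60 mm behind it.

How it is judged:
On the way, in this order (a step that is already met when the one before it is completed fails the run):
1. the fingers push the handle up off its rest (value of joint lens_arm between 0.15 and 0.9 rad and contact force between the fingers and lens_arm_c0 above 0.3 N), for 0.05 s.
2. the arm has tipped back to its stop (value of joint lens_arm above 1.65 rad), for 0.2 s.
At the end, for the whole second after the job is handed in: The magnifier arm rests tipped back at its stop (hinge above 1.65 rad of 1.75) and still, untouched; specimen, bottle and beaker are within 15 mm of where they began (value of joint lens_arm above 1.65 rad and velocity of joint lens_arm between -0.1 and 0.1 rad/s and distance of each of specimen_mid, bottle_mid, beaker_mid from where it was at the start of the episode below 0.015 m).
It fails at once if the handle is squeezed or shoved hard (over 30 N between fingers and handle) (contact force between the fingers and lens_arm_c0 above 30 N).
It fails at once if the arm is flung (hinge faster than 3.5 rad/s) (velocity of joint lens_arm above 3.5 rad/s).
It fails at once if the specimen is moved or lifted by more than 15 mm (distance of specimen_mid from where it was at the start of the episode above 0.015 m).
It fails at once if the bottle is moved or lifted by more than 15 mm (distance of bottle_mid from where it was at the start of the episode above 0.015 m).
It fails at once if the beaker is moved or lifted by more than 15 mm (distance of beaker_mid from where it was at the start of the episode above 0.015 m).
It also fails if it takes over 45 s, if anything falls off the work surface, if the arm or the gripper's body presses on something with over 40 N, if the wrist force passes 120 N, or if a joint passes its speed limit or range.

## Working session

There is one attempt and no reset: what is moved stays moved. The work goes in short steps, Python scripts to look and compute and a tool call to move; the robot and the scene stay as the last step left them, time stands still between calls to the robot, and variables do not carry over. Pictures are saved under pics/ and viewed, at most 10 in all, crops included, and the job is handed in when it is done.

Besides the shell and the picture viewer there is one more tool, called in YAML: its name, and indented under it one key for each argument. arm_command: Moves the arm, as the interface text tells. Its arguments: {"type":"object","properties":{"linear":{"type":"array"},"delta_rot":{"type":"array"},"fingers":{"type":"array"},"squeeze":{"type":"number"}},"required":["linear","delta_rot","fingers"]}

```bash
mkdir -p pics
cat > h.py <<'E'
import numpy as np, cv2
from scipy.spatial.transform import Rotation as R
from workcell import manip
def cloud(c):
    z=c["z_map"];h,w=z.shape;f=h/2/np.tan(np.radians(c["fovy"])/2)
    v,u=np.mgrid[:h,:w];p=np.stack([(u-c["cx"])*z/f,(v-c["cy"])*z/f,z],-1)
    q=np.array(c["orientation"]);
    M=R.from_quat(q[[1,2,3,0]]).as_matrix() if q.size==4 else q
    P=p@M.T+np.array(c["position"]);P[z==0]=np.nan;return P
E
python3 - <<'E'
from h import *
o=manip.get_obs();print(o)
for n in("scene","top"):
    c=manip.capture(n);P=cloud(c);np.savez(n,P=P,c=c["color"]);cv2.imwrite(f"pics/{n}0.png",c["color"][...,::-1]);print(n,c["position"],c["orientation"],c["fovy"])
E
```

```text
{'time_s': 0.0, 'qpos': array([ 1.18520849,  0.38387756,  0.04386706,  1.59961342, -0.01788145,
        1.16120763, -0.0499009 ]), 'joint_vel': array([ 0.00116481, -0.00151063, -0.00031695,  0.00056885, -0.00286666,
       -0.00145443, -0.00090176]), 'effort': array([ 5.60044009e-04, -4.33458960e+01,  1.02484066e+00, -2.49516356e+01,
        1.05785765e-02,  1.12341871e-02, -4.00274459e-06]), 'ee_pos': array([ 0.18418359, -0.62235045,  0.22984194]), 'tool_rot': array([-1.32701015e-03,  9.89660272e-01,  1.43424911e-01, -2.81690831e-04]), 'contact_force': array([ 0.09716812,  0.14830187, -0.52587775]), 'wrist_torque': array([ 0.04419281, -0.01101125, -0.04334452]), 'gripper_force': 0.0, 'gripper_width': 0.08539467882195685}
scene [1.05179151 0.28955965 0.56585133] [-0.23453666  0.47358646  0.76582771 -0.36635548] 55.67261985219925
top [0.48420644 0.0605606  0.83252227] [ 0.05351122 -0.70165941  0.70992743 -0.0285248 ] 54.33235664470253
```

View pics/top0.png

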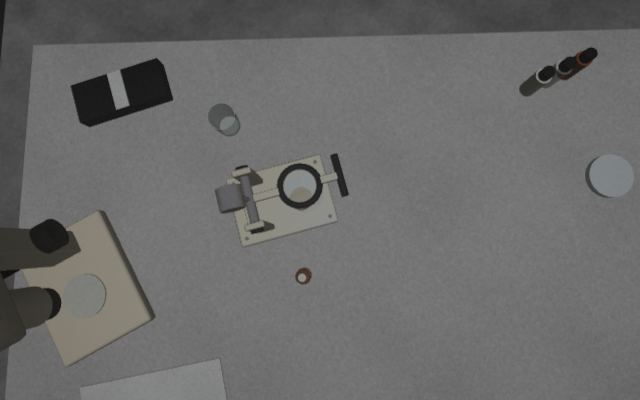

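View pics/scene0.png

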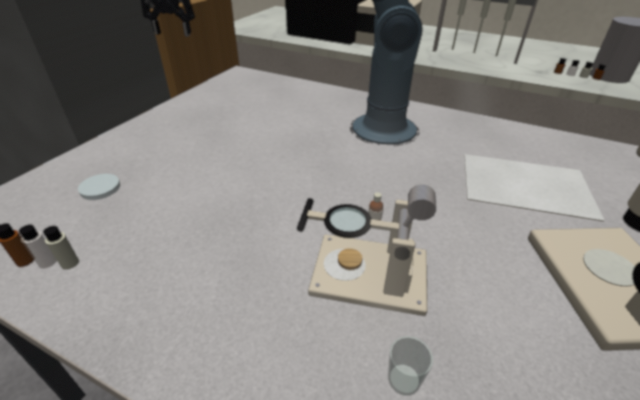

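Top view: the stand is at about (285,200), with the black handle bar from (334,155) to (345,195). The hinge is near (248,200), the counterweight at (230,197), the beaker at (225,120) and the bottle at (303,276). Image right is world -y and image up is +x. Next I'll measure the handle.

Run:
```python
from h import *
d=np.load("top.npz");P=d["P"];c=d["c"].astype(int)
def comp(m,n):
    Q=P[m];print(n,len(Q),Q.mean(0).round(4),Q.min(0).round(3),Q.max(0).round(3));return Q
v,u=np.mgrid[:400,:640]
z=P[...,2];dark=c.sum(-1)<110
Q=comp((u>326)&(u<352)&(v>148)&(v<200)&(z>.115)&(z<.16)&dark,"handle")
e=np.linalg.svd(Q[:,:2]-Q[:,:2].mean(0))[2][0];t=(Q[:,:2]-Q[:,:2].mean(0))@e;print(e,t.min(),t.max(), (Q[:,:2].mean(0)+e*(t.min()+t.max())/2))
R_=comp((u>270)&(u<330)&(v>160)&(v<212)&(z>.115)&(z<.16)&dark,"ring");print((R_.min(0)+R_.max(0))/2)
comp((u>205)&(u<245)&(v>180)&(v<215)&(z>.17),"cw")
comp((u>292)&(u<315)&(v>264)&(v<288)&(z>.03),"bottle")
comp((u>205)&(u<243)&(v>100)&(v<140)&(z>.02),"beaker")
for a in [(240,170),(255,226),(262,195),(320,160),(335,222),(243,245),(340,175)]: print(a,P[a[1],a[0]].round(3))
```

```text
handle 156 [0.6117 0.0464 0.1362] [0.571 0.032 0.133] [0.646 0.058 0.14 ]
[-0.96984377 -0.24372744] -0.034932106578784226 0.04191996888568983 [0.60832391 0.04553333]
ring 275 [0.5897 0.1172 0.1356] [0.55  0.079 0.132] [0.629 0.157 0.139]
[0.58952879 0.11794215 0.13552578]
cw 703 [0.5592 0.2264 0.2059] [0.537 0.205 0.172] [0.585 0.253 0.215]
bottle 213 [0.4208 0.1189 0.0517] [0.404 0.105 0.031] [0.436 0.136 0.072]
beaker 600 [0.7478 0.2868 0.0513] [0.715 0.254 0.02 ] [0.775 0.314 0.073]
(240, 170) [0.617 0.224 0.147]
(255, 226) [0.516 0.196 0.149]
(262, 195) [0.573 0.186 0.135]
(320, 160) [0.661 0.083 0.017]
(335, 222) [0.529 0.053 0.014]
(243, 245) [0.483 0.246 0.018]
(340, 175) [0.607 0.044 0.136]
```

arm_command:
  linear:
    - [0.022,0.028,0]
    - [0.022,0.028,0]
    - [0.022,0.028,0]
    - [0.022,0.028,0]
    - [0.022,0.028,0]
    - [0.022,0.028,0]
    - [0.022,0.028,0]
    - [0.022,0.028,0]
    - [0.022,0.028,0]
    - [0.022,0.028,0]
    - [0.022,0.028,0]
    - [0.022,0.028,0]
    - [0.022,0.028,0]
    - [0.022,0.028,0]
    - [0.022,0.028,0]
    - [0.022,0.028,0]
    - [0.022,0.028,0]
    - [0.022,0.028,0]
    - [0,0,0]
    - [0,0,0]
  delta_rot:
    - [0,0,0]
    - [0,0,0]
    - [0,0,0]
    - [0,0,0]
    - [0,0,0]
    - [0,0,0]
    - [0,0,0]
    - [0,0,0]
    - [0,0,0]
    - [0,0,0]
    - [0,0,0]
    - [0,0,0]
    - [0,0,0]
    - [0,0,0]
    - [0,0,0]
    - [0,0,0]
    - [0,0,0]
    - [0,0,0]
    - [0,0,0]
    - [0,0,0]
  fingers: [-1,-1,-1,-1,-1,-1,-1,-1,-1,-1,-1,-1,-1,-1,-1,-1,-1,-1,-1,-1]

```text
time_s: 1.77
ee_pos: [0.5814, -0.1153, 0.2307]
tool_rot: [-0.001, 0.989, 0.147, -0.0]
contact_force: [-0.6, -0.6, -0.3]
gripper_width: -0.0
gripper_force: 0.0
```

arm_command:
  linear:
    - [0.005,0,0]
    - [0.005,0,0]
    - [0.005,0,0]
    - [0.005,0,0]
    - [0.005,0,0]
    - [0.005,0,0]
    - [0.005,0,0]
    - [0.005,0,0]
    - [0.005,0,0]
    - [0.005,0,0]
    - [0,0,0]
    - [0,0,0]
  delta_rot:
    - [0.093,0.023,0]
    - [0.093,0.023,0]
    - [0.093,0.023,0]
    - [0.093,0.023,0]
    - [0.093,0.023,0]
    - [0.093,0.023,0]
    - [0.093,0.023,0]
    - [0.093,0.023,0]
    - [0.093,0.023,0]
    - [0.093,0.023,0]
    - [0,0,0]
    - [0,0,0]
  fingers: [-1,-1,-1,-1,-1,-1,-1,-1,-1,-1,-1,-1]

```text
time_s: 2.77
ee_pos: [0.6288, -0.1221, 0.2276]
tool_rot: [-0.459, 0.879, 0.124, -0.047]
contact_force: [-0.2, 0.3, 0.3]
gripper_width: 0.0
gripper_force: 0.0
```

Run:
```python
from h import *
o=manip.get_obs();q=o["tool_rot"];print(o["ee_pos"],o["qpos"].round(2));M=R.from_quat(q[[1,2,3,0]]).as_matrix();print(M.round(3))
c=manip.capture("top");P=cloud(c);cv2.imwrite("pics/top1.png",c["color"][...,::-1])
h=np.array([-.244,.97,0]);B=np.array([.608,.0455,.13]);d=M[:,2];n=np.cross(d,[.97,.244,0]);n/=np.linalg.norm(n);n*=np.sign(n[2])
for s,g in((.03,.0),(.03,.012),(-.07,.012)):
    T=B-n*(.0215+g)+d*s;print(s,g,T.round(4),(T-o["ee_pos"]).round(4))
```

```text
[ 0.6288189  -0.12214241  0.22755639] [ 0.71  0.81 -0.43  1.28 -0.47  1.67 -0.89]
[[ 0.965  0.175 -0.197]
 [ 0.261 -0.548  0.794]
 [ 0.031 -0.818 -0.575]]
0.03 0.0 [0.6051 0.0574 0.0952] [-0.0237  0.1795 -0.1324]
0.03 0.012 [0.6068 0.0507 0.0853] [-0.022   0.1728 -0.1422]
-0.07 0.012 [ 0.6265 -0.0288  0.1428] [-0.0024  0.0934 -0.0848]
```

View pics/top1.png

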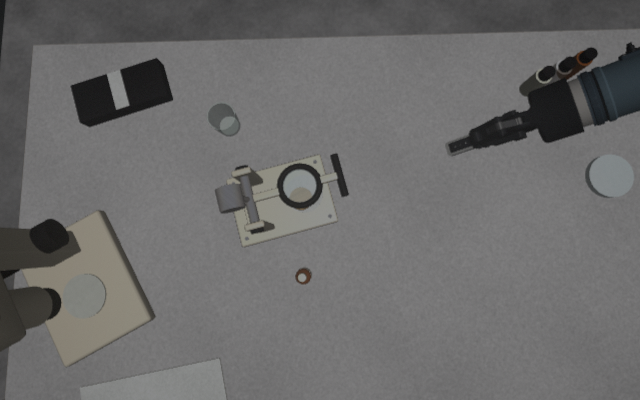

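The tilted gripper points at the handle, with its tips near (450,150). I'll go in under the bar.

arm_command:
  linear:
    - [0,0.013,-0.017]
    - [0,0.02,-0.017]
    - [0,0.02,-0.017]
    - [-0.001,0.02,-0.017]
    - [-0.001,0.02,-0.017]
    - [-0.003,0.01,-0.007]
    - [-0.003,0.01,-0.007]
    - [-0.003,0.01,-0.007]
    - [-0.003,0.01,-0.007]
    - [-0.002,0.01,-0.007]
    - [-0.002,0.01,-0.007]
    - [-0.002,0.01,-0.007]
    - [-0.002,0.01,-0.008]
    - [0,0,0]
    - [0,0,0]
  delta_rot:
    - [0,0,0]
    - [0,0,0]
    - [0,0,0]
    - [0,0,0]
    - [0,0,0]
    - [0,0,0]
    - [0,0,0]
    - [0,0,0]
    - [0,0,0]
    - [0,0,0]
    - [0,0,0]
    - [0,0,0]
    - [0,0,0]
    - [0,0,0]
    - [0,0,0]
  fingers: [-1,-1,-1,-1,-1,-1,-1,-1,-1,-1,-1,-1,-1,-1,-1]

```text
time_s: 4.07
ee_pos: [0.6077, 0.055, 0.0887]
tool_rot: [-0.459, 0.878, 0.128, -0.046]
contact_force: [-0.1, 0.8, -0.7]
gripper_width: 0.0002
gripper_force: 0.0
```

Run:
```python
from h import *
o=manip.get_obs();print(o["ee_pos"],o["contact_force"],o["qpos"].round(2))
T=np.array([.6051,.0574,.0952]);print((T-o["ee_pos"]).round(4))
c=manip.capture("scene");cv2.imwrite("pics/s2.png",cv2.resize(c["color"][120:320,200:520,::-1],(800,500)))
```

```text
[0.60768827 0.05499767 0.08871662] [-0.06737418  0.7591357  -0.69800133] [ 0.58  0.86 -0.48  1.56 -0.52  1.27 -0.84]
[-0.0026  0.0024  0.0065]
```

View pics/s2.png

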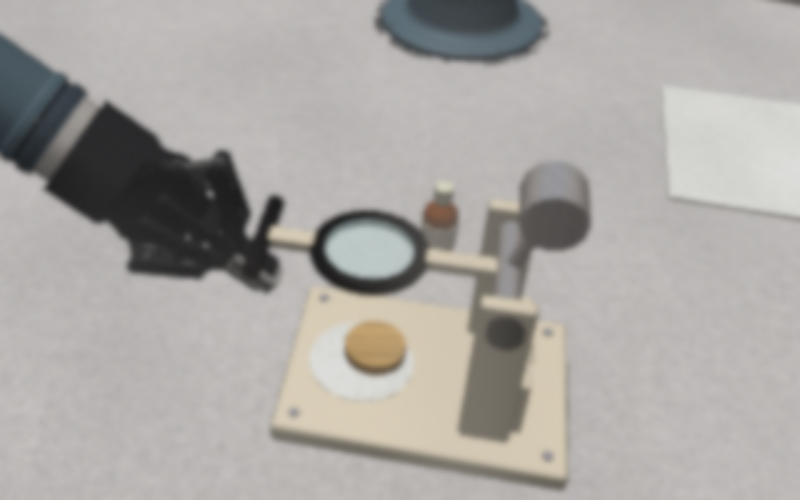

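Fingertips at (262,272) are under the bar at (270,220), and the upper knuckle at (225,190) is close behind it. I'll back out 8 mm and then start lifting.

arm_command:
  linear:
    - [0.001,-0.004,0.003]
    - [0.001,-0.003,0.002]
    - [0,0,0.003]
    - [0,0,0.003]
    - [0,0,0.003]
    - [0,0,0.004]
    - [0,0,0.004]
    - [0,0,0.004]
    - [0,0,0.004]
    - [0,0,0]
  delta_rot:
    - [0,0,0]
    - [0,0,0]
    - [0,0,0]
    - [0,0,0]
    - [0,0,0]
    - [0,0,0]
    - [0,0,0]
    - [0,0,0]
    - [0,0,0]
    - [0,0,0]
  fingers: [-1,-1,-1,-1,-1,-1,-1,-1,-1,-1]

```text
time_s: 4.95
ee_pos: [0.6108, 0.0466, 0.1203]
tool_rot: [-0.458, 0.878, 0.128, -0.045]
contact_force: [-0.1, -1.9, -1.6]
gripper_width: 0.0001
gripper_force: 0.7
```

Run:
```python
from h import *
o=manip.get_obs();print(o["ee_pos"],o["contact_force"])
c=manip.capture("scene");P=cloud(c);cv2.imwrite("pics/s3.png",cv2.resize(c["color"][120:320,200:520,::-1],(800,500)))
```

```text
[0.61077476 0.04657732 0.12027638] [-0.12342933 -1.86596446 -1.58025596]
```

View pics/s3.png

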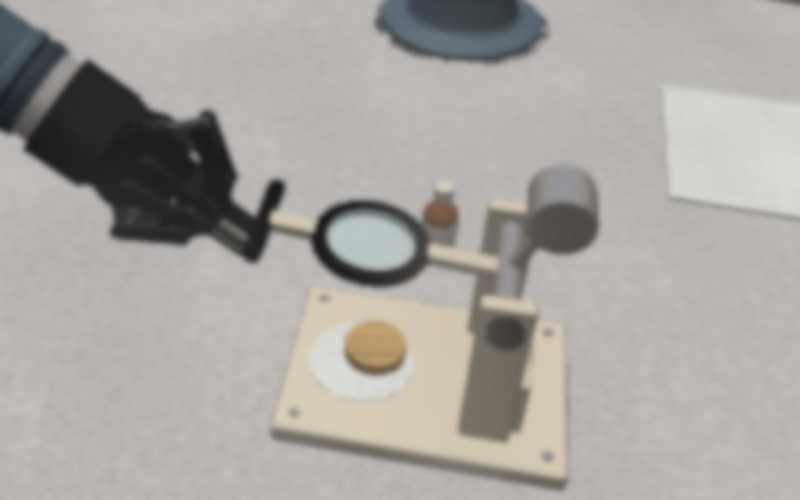

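Contact is made (about 2.5 N) and the handle at (268,205) is slightly raised. I'll follow the arc while steepening the tool, so the tips stay clear of the flat bar.

arm_command:
  linear:
    - [0,0.0006,0.0082]
    - [0,0.001,0.0082]
    - [0,0.0014,0.008]
    - [-0.0005,0.0018,0.008]
    - [-0.0005,0.0022,0.0078]
    - [-0.0005,0.0025,0.0077]
    - [-0.0007,0.003,0.0075]
    - [-0.0008,0.0033,0.0073]
    - [-0.001,0.0037,0.007]
    - [-0.001,0.004,0.007]
    - [-0.001,0.0044,0.0067]
    - [-0.0012,0.0047,0.0064]
  delta_rot:
    - [-0.028,-0.007,0]
    - [-0.028,-0.007,0]
    - [-0.028,-0.007,0]
    - [-0.028,-0.007,0]
    - [-0.028,-0.007,0]
    - [-0.028,-0.007,0]
    - [-0.028,-0.007,0]
    - [-0.028,-0.007,0]
    - [-0.028,-0.007,0]
    - [-0.028,-0.007,0]
    - [-0.028,-0.007,0]
    - [-0.028,-0.007,0]
  fingers: [-1,-1,-1,-1,-1,-1,-1,-1,-1,-1,-1,-1]

```text
time_s: 6.0
ee_pos: [0.603, 0.0799, 0.2097]
tool_rot: [-0.299, 0.944, 0.137, -0.029]
contact_force: [1.5, -1.4, -0.1]
gripper_width: -0.0002
gripper_force: 0.6
```

Run:
```python
from h import *
o=manip.get_obs();print(o["ee_pos"],o["contact_force"])
c=manip.capture("scene");P=cloud(c);cv2.imwrite("pics/s4.png",cv2.resize(c["color"][80:320,200:520,::-1],(800,600)))
```

```text
[0.60301161 0.07990914 0.20973923] [ 1.46130605 -1.44550104 -0.07257543]
```

View pics/s4.png

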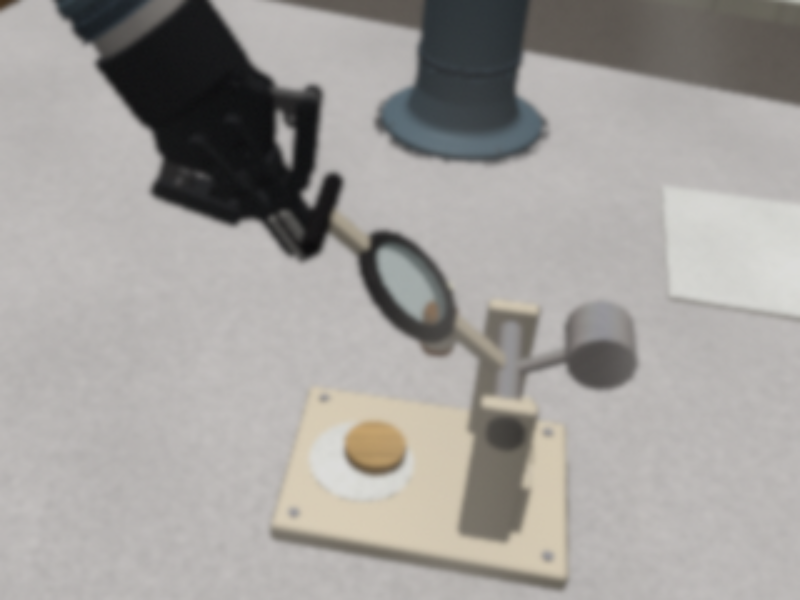

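The arm is at roughly 0.7 rad, with the handle at (325,200) resting on the fingers. I'll carry on slowly past the balance point.

arm_command:
  linear:
    - [-0.0008,0.0032,0.0038]
    - [-0.0008,0.0034,0.0037]
    - [-0.0008,0.0035,0.0036]
    - [-0.0009,0.0036,0.0035]
    - [-0.0009,0.0037,0.0034]
    - [-0.0009,0.0038,0.0033]
    - [-0.001,0.0039,0.0032]
    - [-0.001,0.004,0.003]
    - [-0.001,0.004,0.003]
    - [-0.001,0.0041,0.0028]
    - [0,0,0]
    - [0,0,0]
    - [0,0,0]
    - [0,0,0]
    - [0,0,0]
    - [0,0,0]
    - [0,0,0]
    - [0,0,0]
    - [0,0,0]
    - [0,0,0]
  delta_rot:
    - [-0.015,-0.004,0]
    - [-0.015,-0.004,0]
    - [-0.015,-0.004,0]
    - [-0.015,-0.004,0]
    - [-0.015,-0.004,0]
    - [-0.015,-0.004,0]
    - [0,0,0]
    - [0,0,0]
    - [0,0,0]
    - [0,0,0]
    - [0,0,0]
    - [0,0,0]
    - [0,0,0]
    - [0,0,0]
    - [0,0,0]
    - [0,0,0]
    - [0,0,0]
    - [0,0,0]
    - [0,0,0]
    - [0,0,0]
  fingers: [-1,-1,-1,-1,-1,-1,-1,-1,-1,-1,-1,-1,-1,-1,-1,-1,-1,-1,-1,-1]

```text
time_s: 7.72
ee_pos: [0.5942, 0.1165, 0.2424]
tool_rot: [-0.255, 0.957, 0.139, -0.024]
contact_force: [-0.4, -0.6, 0.6]
gripper_width: -0.0
gripper_force: 0.0
```

Run:
```python
from h import *
o=manip.get_obs();print(o["ee_pos"],o["contact_force"])
c=manip.capture("scene");P=cloud(c);cv2.imwrite("pics/s5.png",cv2.resize(c["color"][80:320,200:520,::-1],(800,600)))
```

```text
[0.59423136 0.11654275 0.24238442] [-0.42776254 -0.55814016  0.58100257]
```

View pics/s5.png

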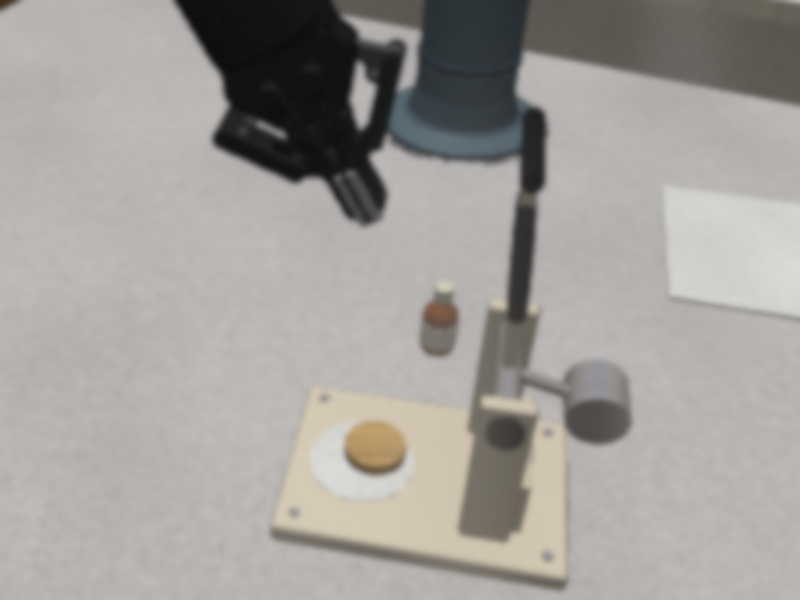

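The arm has fallen open on its own, with the handle at (533,150), near upright, and the fingers free. I'll back away, give it time to settle and check the angle.

arm_command:
  linear:
    - [0,-0.015,0.005]
    - [0,-0.015,0.005]
    - [0,-0.015,0.005]
    - [0,-0.015,0.005]
    - [0,-0.015,0.005]
    - [0,-0.015,0.005]
    - [0,0,0]
    - [0,0,0]
    - [0,0,0]
    - [0,0,0]
    - [0,0,0]
    - [0,0,0]
    - [0,0,0]
    - [0,0,0]
    - [0,0,0]
    - [0,0,0]
    - [0,0,0]
    - [0,0,0]
    - [0,0,0]
    - [0,0,0]
  delta_rot:
    - [0,0,0]
    - [0,0,0]
    - [0,0,0]
    - [0,0,0]
    - [0,0,0]
    - [0,0,0]
    - [0,0,0]
    - [0,0,0]
    - [0,0,0]
    - [0,0,0]
    - [0,0,0]
    - [0,0,0]
    - [0,0,0]
    - [0,0,0]
    - [0,0,0]
    - [0,0,0]
    - [0,0,0]
    - [0,0,0]
    - [0,0,0]
    - [0,0,0]
  fingers: [-1,-1,-1,-1,-1,-1,-1,-1,-1,-1,-1,-1,-1,-1,-1,-1,-1,-1,-1,-1]

```text
time_s: 9.43
ee_pos: [0.5942, 0.0265, 0.2724]
tool_rot: [-0.255, 0.957, 0.139, -0.024]
contact_force: [0.1, 0.0, 0.3]
gripper_width: -0.0001
gripper_force: 0.0
```

Run:
```python
from h import *
print(manip.get_obs()["ee_pos"])
c=manip.capture("scene");P=cloud(c);k=c["color"].astype(int)
v,u=np.mgrid[:400,:640]
m=(u>405)&(u<422)&(v>118)&(v<160)&(k.sum(-1)<170)&(P[...,2]>.27)
H=np.array([.5665,.2104,.13]);h=np.array([-.244,.97,0])
Q=P[m];print(len(Q),np.median(Q,0).round(3));q=np.median(Q,0)-H;print("theta",np.arctan2(q[2],-q@h), np.linalg.norm(q))
c=manip.capture("top");Pt=cloud(c);o=np.load("top.npz")["P"]
for n,s in(("bottle",np.s_[264:288,292:315]),("beaker",np.s_[100:140,205:243])):
    print(n,np.nanmax(np.abs(Pt[s]-o[s])[...,2]).round(3), [np.nanmean(a[s][a[s][...,2]>.03],0).round(3) for a in(Pt,o)])
cv2.imwrite("pics/t6.png",c["color"][...,::-1])
```

```text
[0.59422953 0.02650475 0.2723798 ]
0 [nan nan nan]
theta nan nan
bottle 0.007 [array([0.421, 0.119, 0.052]), array([0.421, 0.119, 0.052])]
beaker 0.007 [array([0.748, 0.287, 0.055]), array([0.748, 0.287, 0.056])]
  return _methods._mean(a, axis=axis, dtype=dtype,
  ret = um.true_divide(
```

View pics/t6.png

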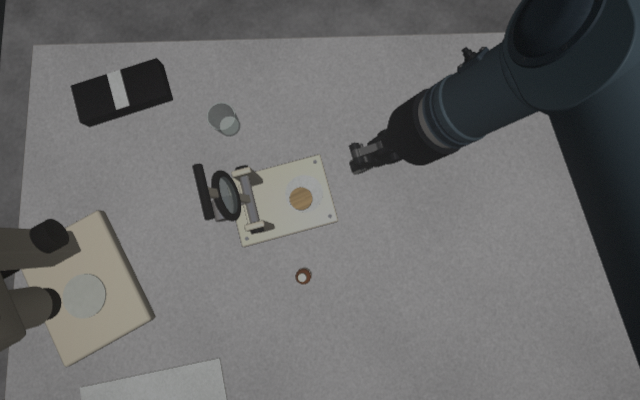

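The handle is now at (203,190), behind the hinge at (248,200). The specimen at (300,198), the bottle and the beaker have not moved. I'll check the angle from the top view's depth, twice for stillness, and hand in if it is good.

Run:
```python
from h import *
H=np.array([.5665,.2104,.13]);h=np.array([-.244,.97,0])
v,u=np.mgrid[:400,:640];th=[]
for i in range(2):
    c=manip.capture("top");P=cloud(c);m=(u>190)&(u<216)&(v>160)&(v<222)&(P[...,2]>.27)
    p=np.median(P[m],0)-[0,0,.007];q=p-H;th.append(np.arctan2(q[2],-q@h));print(m.sum(),p.round(3),th[-1],np.linalg.norm(q))
if min(th)>1.68 and abs(th[0]-th[1])<.005: print(manip.close_job())
```

```text
658 [0.558 0.237 0.296] 1.738157219783067 0.1683868959740503
659 [0.558 0.237 0.296] 1.7383606667868725 0.16844978618113216
the job is handed in; nothing more can be done
None
```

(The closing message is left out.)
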